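# Walk the forming block round to the fence

### The arm

A 6-joint arm with a two-finger parallel gripper is mounted at the origin on the work surface. World frame = base frame: x ahead of the robot, y to its left, z up, the work surface at z = 0. Lengths are in m, angles in rad, forces in N, time in s.
With the tool pointing down it reaches from about 0.25 to 0.725 m from the base axis. Payload 4 kg.
Tool frame: the origin (TCP) lies between the finger pads; the fingertips stand 17 mm ahead of it and the grasp point (between the pads) lies 2 mm behind it; z points along the fingers, y is the direction in which the jaws open and shut (so a half turn about z gives the same grasp; the last joint's range is limited). The gripper opens to 85 mm and grips with 20 to 120 N. Pads are 22 mm wide; open, the fingers measure 114 mm over their backs; the gripper's body (76 mm by 85 mm) begins 54 mm behind the grasp point. The pads swing forward as they close: fully open they stand 13 mm farther back than shut.
Start: joints at [1.289, 0.241, 0.005, 1.335, 0, 1.571], TCP at [0.139, 0.48, 0.248] pointing down, gripper open.
Joint ranges: [-2.72, 2.72], [-1.05, 1.87], [-1.09, 1.28], [-1.99, 2.15], [-1.42, 1.44], [-3.14, 3.14]. Speed limits (rad/s): [2.79, 2.79, 3.14, 3.14, 3.14, 3.14].

### API

Orientations are given as a unit quaternion [x, y, z, w].
In Python, from workcell import readout, viewer, order gives the robot as it stands. The module is installed in compiled form; this text tells all that it offers.
- The arm moves only by the shell command python3 -m crank 'ROWS'. ROWS is text: rows parted by semicolons, each of 7 numbers parted by spaces: the shift along the tool's x, y, z in m, then the turn, a rotation vector about the tool's x, y, z in rad, then the gripper's target within -1 to 1 (shut at 1, half-way at 0, fully open at -1). A call has 1 to 20 rows; each row shifts and turns the pose as measured when the row begins, along the tool's axes as they then stand; what a row does not reach is not made up. A row lasts 1/12 s, in which the tool goes at most 41.7 mm and 7.16 degrees, less where a joint would pass 70% of its speed; a pose out of reach is approached as far as the arm can. A call with a gripper value outside its range is refused whole. The fingers move at their own pace and stop on an object; the grip force is fixed at half the most. Time passes only in rows, so rows that do not move let the fingers close. It gives the time, the measured TCP pose, the force and the opening at its end, in the units of the state.
- readout.get_obs(): the state, without advancing time (a new reading comes with each control period).
- viewer.camera(name): name is "side" or "top"; returns the picture (420x560x3 uint8, red, green, blue); there is no depth.
- viewer.calibration(name): a dict with "fx", "fy", "cx", "cy" (pixels), "eye" and "rotation" of the camera in the world. Camera axes: x right, y down, z forward; pixel columns grow to the right and rows downward; lengths in m; the calibration is good to about 2 mm. A picture is of the moment at which its call begins. calibration takes no time and is no camera call.
- order.job_done(): hands the job in, once; it reports no verdict.
The state is a dict: "clock": time; "joint_pos": joint angles; "joint_vel": joint speeds; "tau": joint torques, N m; "eef_pos": TCP position; "tool_rot": TCP orientation; "ft_force": force on the tool from outside, world axes, zero at the start; "ft_torque": the same for the moment, N m; "grip_width": finger opening in m.
Only numpy, scipy, OpenCV 4.12 (cv2) and the standard library are available. Lean on these libraries where they do the work, as an engineer would, in place of code of your own. Each camera call takes 0.05 s, during which the arm holds its last target. There are 200 camera calls.

### The job

Without gripping or lifting it, walk the heavy oak forming block round on its spot by pushing alternate corners with the fingertips, until a long side faces the fence squarely; while it is being turned its middle should stay within 5 cm of where it stood, and it must not touch the fence. Then push it straight forward until that long side lies flush against the fence, no end overhanging. Leave the plane, the stack of boxes and the glue jar where they are.

Things in the scene. Friction and masses are not known exactly. Their poses are not given: they have to be found in the camera images.
- block: Forming block: pale oak, dark steel plate in its top; 160 mm long (x) x 100 wide (y) x 60 high, upright corners cut 12 mm; either long side will do. Loose, 1.3 to 2 kg, too wide to grip; slides at under 25 N, stops with the push. 10 mm of push square on a long side 60 mm from its middle turns it about 0.08 rad. Origin: centre of underside. Starts 70 to 90 degrees from parallel to the fence.
- fence: The fence: a dark wooden batten fixed to the bench, 360 mm long (along its y axis), 30 mm thick, 45 mm high. Origin at mid-length at the foot of its front face, the face towards the robot and the block; its x axis points away from that face into the batten, so the block stands on its -x side, its middle 150 to 180 mm from the face at the start and 50 mm when a long side is flush.
- plane: Bystander: wooden hand plane, 210 x 60 mm (x, y), 65 mm high, loose, left of the block (+y of the fence's middle). Origin at the centre of its underside.
- boxes: Bystander: stack of small wooden boxes, 100 x 100 mm, 75 mm high, loose (one piece), right of the block (-y of the fence's middle). Origin at the centre of its underside.
- glue: Bystander: glue jar 60 mm across, 90 mm high, loose, right of the block and nearer the robot than the boxes. Origin at the centre of its underside.
There are look-alikes about, which are no part of the job. Leave any pink or purple look-alike of the block alone.

How it is judged:
On the way:
1. the block is turned so that a long side faces the fence (within 15 degrees) while it still stands clear of it (angle between the x axis of block and the y axis of fence, either way round below 0.26 rad and x of block in the frame of fence below -0.085 m), for 0.2 s.
At the end, for the whole second after the job is handed in: A long side of the block lies against the fence's front face (block's middle within 54 mm of the face, long side within 0.04 rad of parallel), its middle within 100 mm of the fence's mid-length, flat on the bench and at rest (angle between the x axis of block and the y axis of fence, either way round below 0.04 rad and x of block in the frame of fence between -0.054 and -0.045 m and y of block in the frame of fence between -0.1 and 0.1 m and height (world z) of block below 0.008 m and angle between block's own z axis and vertical below 0.05 rad and linear speed of block below 0.01 m/s); the robot touches nothing.
It fails at once if the block's middle leaves its spot by more than 60 mm before a long side faces the fence (within 15 degrees) (distance of block from where it was at the start of the episode above 0.06 m and angle between the x axis of block and the y axis of fence, either way round above 0.26 rad).
It fails at once if the block touches the fence while not turned to it (more than 20 degrees off) (contact force between block and fence above 1 N and angle between the x axis of block and the y axis of fence, either way round above 0.35 rad).
It fails at once if the block is lifted off the bench or tipped (height (world z) of block above 0.012 m or angle between block's own z axis and vertical above 0.15 rad).
It fails at once if the plane, the stack of boxes or the glue jar is pushed about (more than 20 mm) (distance of any of plane, boxes, glue from where it was at the start of the episode above 0.02 m).
It also fails if it takes over 58 s, if anything falls off the work surface, if the arm or the gripper's body presses on something with over 40 N, if the wrist force passes 120 N, or if a joint passes its speed limit or range.

## Working session

There is one attempt and no reset: what is moved stays moved. The work goes in short steps, Python scripts to look and compute and a shell command to move; the robot and the scene stay as the last step left them, time stands still between calls to the robot, and variables do not carry over. Pictures are saved under pics/ and viewed, about 8 in all and at most 12, crops included, and the job is handed in when it is done.

```bash
mkdir -p pics; ls; python3 - <<'E'
from workcell import readout, viewer
import cv2, numpy as np
np.set_printoptions(precision=4,suppress=True)
print(readout.get_obs())
for n in("top","side"):
    c=viewer.calibration(n);print(n,c)
    cv2.imwrite(f"pics/{n}0.png",viewer.camera(n)[:,:,::-1])
E
```

```text
pics
{'clock': 0.0, 'joint_pos': array([1.289 , 0.2414, 0.0037, 1.3352, 0.    , 1.5708]), 'joint_vel': array([-0.0002,  0.0007, -0.0005, -0.0008,  0.0014,  0.0003]), 'tau': array([  0.0008, -37.2319,  25.2408,   0.0169,   0.0001,  -0.    ]), 'eef_pos': array([0.1389, 0.4797, 0.2474]), 'tool_rot': array([ 0.1404,  0.9901, -0.001 , -0.0002]), 'ft_force': array([ 0.3956, -0.2497, -0.0218]), 'ft_torque': array([ 0.0157,  0.0178, -0.0635]), 'grip_width': 0.08544380821459407}
top {'fx': 433.95414274484375, 'fy': 433.95414274484375, 'cx': 277.9936331953348, 'cy': 215.46084397655477, 'eye': array([0.5249, 0.0511, 0.9723]), 'rotation': array([-0.7068,  0.7072, -0.0198,  0.0007])}
side {'fx': 454.6025633428128, 'fy': 454.6025633428128, 'cx': 276.6577163370421, 'cy': 211.51380548675724, 'eye': array([ 0.4099, -0.8232,  0.5213]), 'rotation': array([ 0.8538, -0.0639,  0.0471, -0.5145])}
```

View pics/top0.png

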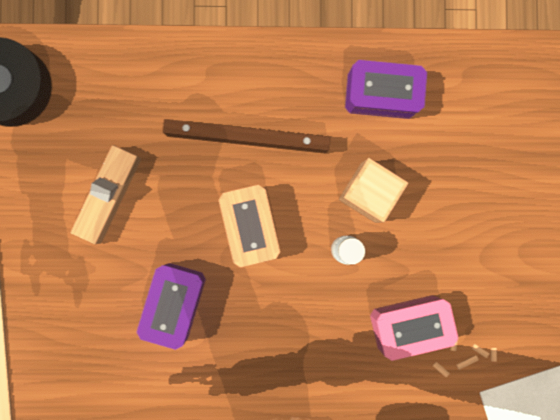

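View pics/side0.png

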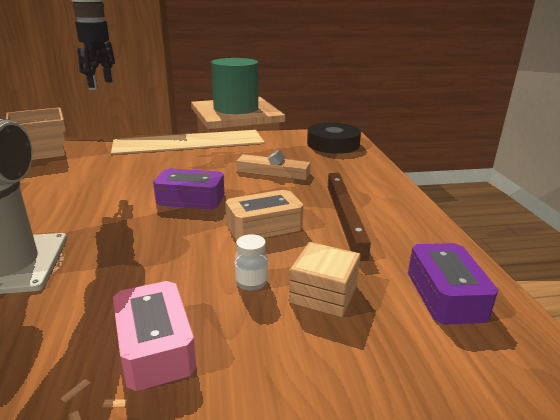

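The top view has x pointing up and y pointing left. The oak block is at about (249,225), roughly perpendicular to the fence. The fence runs (165,125)–(330,148), with the plane at (104,195), the boxes at (376,190) and the glue at (348,250). The pink and purple blocks are decoys. Next I'll measure.

```bash
cat > h.py <<'E'
import cv2, numpy as np
from scipy.spatial.transform import Rotation as R
from workcell import readout, viewer
np.set_printoptions(precision=4,suppress=True)
C=viewer.calibration("top"); M=R.from_quat(C["rotation"]).as_matrix()
def ray(p,z):
    p=np.atleast_2d(p).astype(float)
    d=np.c_[(p[:,0]-C["cx"])/C["fx"],(p[:,1]-C["cy"])/C["fy"],np.ones(len(p))]@M.T
    return (C["eye"]+d*((z-C["eye"][2])/d[:,2])[:,None])[:,:2]
def proj(P):
    q=(np.atleast_2d(P)-C["eye"])@M
    return q[:,:2]/q[:,2:]*[C["fx"],C["fy"]]+[C["cx"],C["cy"]]
def big(mask,near=None,rad=70):
    n,l,s,c=cv2.connectedComponentsWithStats(mask.astype(np.uint8))
    ok=[i for i in range(1,n) if near is None or np.hypot(*(c[i]-near))<rad]
    i=max(ok,key=lambda i:s[i,4]); m=(l==i).astype(np.uint8)
    return max(cv2.findContours(m,cv2.RETR_EXTERNAL,cv2.CHAIN_APPROX_NONE)[0],key=cv2.contourArea)[:,0]
def rect(cnt,z):
    (c,(w,h),a)=cv2.minAreaRect(ray(cnt,z).astype(np.float32)); a=np.radians(a)
    if w<h: w,h,a=h,w,a+np.pi/2
    return np.array(c),w,h,(a+np.pi/2)%np.pi-np.pi/2
def blockmask(im):
    h=cv2.cvtColor(im,cv2.COLOR_RGB2HSV).astype(int); H,S,V=h[...,0],h[...,1],h[...,2]
    return (V>185)&(S<140)&(H>10)&(H<30)
E
python3 - <<'E'
from h import *
im=cv2.imread("pics/top0.png")[:,:,::-1].copy()
hsv=cv2.cvtColor(im,cv2.COLOR_RGB2HSV)
for n,p in dict(oak=(232,200),oak2=(270,250),plate=(248,225),bench=(300,200),fence=(250,137),fshadow=(338,143),side=(265,200)).items(): print(n,hsv[p[1],p[0]])
E
```

```text
oak [ 20 108 251]
oak2 [ 18 111 249]
plate [  8  36 127]
bench [ 13 165 205]
fence [ 12 156 124]
fshadow [ 13 160 134]
side [ 19 109 251]
```

```bash
python3 - <<'E'
from h import *
im=cv2.imread("pics/top0.png")[:,:,::-1].copy()
hsv=cv2.cvtColor(im,cv2.COLOR_RGB2HSV)
for x in (200,250,300): print(x,[(r,*hsv[r,x]) for r in range(118,158,2)])
b=big(blockmask(im),(249,225)); print("block",rect(b,.06))
p=(hsv[...,1]<90)&(hsv[...,2]<170); b2=big(p,(249,225),30); print("plate",rect(b2,.06))
fm=(hsv[...,2]<112); f=big(fm,(247,135)); print("fence",rect(f,.045))
v=im.copy(); 
for c,k in((b,(255,0,0)),(b2,(0,0,255)),(f,(0,255,0))): cv2.drawContours(v,[c[:,None]],-1,k,1)
cv2.imwrite("pics/m.png",cv2.resize(v[100:280,150:350],None,fx=3.5,fy=3.3,interpolation=0)[:,:,::-1][:600,:700])
E
```

```text
200 [(118, np.uint8(13), np.uint8(161), np.uint8(204)), (120, np.uint8(13), np.uint8(162), np.uint8(205)), (122, np.uint8(13), np.uint8(162), np.uint8(126)), (124, np.uint8(11), np.uint8(159), np.uint8(106)), (126, np.uint8(11), np.uint8(156), np.uint8(111)), (128, np.uint8(11), np.uint8(155), np.uint8(112)), (130, np.uint8(12), np.uint8(159), np.uint8(114)), (132, np.uint8(12), np.uint8(160), np.uint8(110)), (134, np.uint8(11), np.uint8(154), np.uint8(109)), (136, np.uint8(11), np.uint8(156), np.uint8(90)), (138, np.uint8(12), np.uint8(156), np.uint8(67)), (140, np.uint8(12), np.uint8(158), np.uint8(158)), (142, np.uint8(13), np.uint8(160), np.uint8(179)), (144, np.uint8(13), np.uint8(164), np.uint8(166)), (146, np.uint8(13), np.uint8(162), np.uint8(178)), (148, np.uint8(13), np.uint8(160), np.uint8(178)), (150, np.uint8(12), np.uint8(160), np.uint8(183)), (152, np.uint8(12), np.uint8(160), np.uint8(182)), (154, np.uint8(13), np.uint8(162), np.uint8(181)), (156, np.uint8(12), np.uint8(161), np.uint8(168))]
250 [(118, np.uint8(13), np.uint8(163), np.uint8(194)), (120, np.uint8(13), n
[... 1587 characters left out ...]
int8(156), np.uint8(124)), (144, np.uint8(12), np.uint8(163), np.uint8(122)), (146, np.uint8(12), np.uint8(162), np.uint8(113)), (148, np.uint8(12), np.uint8(162), np.uint8(77)), (150, np.uint8(13), np.uint8(166), np.uint8(115)), (152, np.uint8(13), np.uint8(161), np.uint8(195)), (154, np.uint8(13), np.uint8(159), np.uint8(185)), (156, np.uint8(13), np.uint8(163), np.uint8(195))]
block (array([0.5305, 0.0874]), 0.1603524088859558, 0.1012662872672081, np.float64(0.2292621006678086))
plate (array([0.5305, 0.0875]), 0.10162266343832016, 0.047013018280267715, np.float64(0.23224966806817315))
fence (array([0.709 , 0.0948]), 0.35460150241851807, 0.018564525991678238, np.float64(1.437093789006068))
```

View pics/m.png

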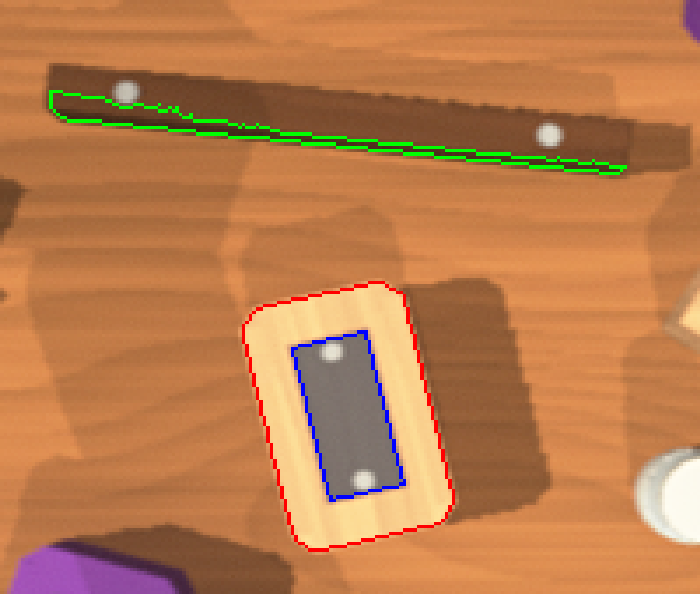

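```bash
cat >> h.py <<'E'
def block(name=None):
    im=viewer.camera("top")
    if name: cv2.imwrite(name,im[:,:,::-1])
    return im
E
python3 - <<'E'
from h import *
im=cv2.imread("pics/top0.png")[:,:,::-1].copy()
V=cv2.cvtColor(im,cv2.COLOR_RGB2HSV)[...,2].astype(float)
lo=[];
for x in range(180,322,4):
    for r in range(160,120,-1):
        if V[r,x]<100:  # last dark row -> subpixel edge
            a,b=V[r,x],V[r+1,x]; bg=V[r+3,x]; lo.append((x,r+.5+(bg-b)/(bg-72))); break
        
P=ray(np.array(lo),0.); 
P2=P
k=np.polyfit(P[:,1],P[:,0],1); res=P[:,0]-np.polyval(k,P[:,1]); g=abs(res)<.003; k=np.polyfit(P[g,1],P[g,0],1)
print("front foot: x=%.4f*y+%.4f"%tuple(k),g.sum(),len(g),np.std(P[g,0]-np.polyval(k,P[g,1])))
# ends: top-front corners visible, z=.045
E_=ray([(163.5,132),(329.5,147.5)],.045);print("ends",E_,np.linalg.norm(E_[0]-E_[1]))
yaw=np.arctan2(-k[0],1); xa=np.array([np.cos(yaw),np.sin(yaw)]);ya=np.array([-xa[1],xa[0]])
mid=E_.mean(0); mid=mid+xa*((np.array([np.polyval(k,mid[1]),mid[1]])-mid)@xa)
print("fence org",mid,"yaw",yaw)
hsv=cv2.cvtColor(im,cv2.COLOR_RGB2HSV)
b,_,_,a=rect(big(blockmask(im),(249,225)),.06)
print("block in fence",(b-mid)@xa,(b-mid)@ya,"angle to fence y",np.degrees(a-yaw-np.pi/2))
bx=big(blockmask(im),(376,190),25);print("boxes",rect(bx,.075))
pl=big(blockmask(im),(104,195),40);print("plane?",rect(pl,.05))
print("glue",ray([(348,250)],.09))
print("proj check",proj([[*mid,0]]))
E
```

```text
front foot: x=0.1016*y+0.7032 36 36 0.0003858544487346891
ends [[ 0.7302  0.2704]
 [ 0.6984 -0.0852]] 0.3570169787480262
fence org [0.7126 0.0928] yaw -0.10128826525464923
block in fence -0.18061263759581464 -0.023742719093556436 angle to fence y -71.06085911613818
boxes (array([ 0.6025, -0.1722]), 0.10893593728542328, 0.10639646649360657, np.float64(-0.5633872678114367))
plane? (array([0.5555, 0.4148]), 0.11461811512708664, 0.061536677181720734, np.float64(-0.40573871734407874))
glue [[ 0.4801 -0.1155]]
proj check [[247.7009 144.6195]]
```

```bash
cat >> h.py <<'E'
FO=np.array([.7126,.0928]);FY=-.1013
XA=np.array([np.cos(FY),np.sin(FY)]);YA=np.array([-XA[1],XA[0]])
def tofence(p): return np.array([(p-FO)@XA,(p-FO)@YA])
def tool():
    o=readout.get_obs(); m=R.from_quat(o["tool_rot"]).as_matrix()
    return o,m
def delta(goal,z):          # goal in fence frame -> tool-frame shift
    o,m=tool(); w=np.r_[FO+goal[0]*XA+goal[1]*YA,z]-o["eef_pos"]; return m.T@w
def yawerr():
    m=tool()[1]; return np.arctan2(m[1,1],m[0,1])-(FY+np.pi/2)   # + : turn tool z by +err
def plan(B,phi,e,push,s=.06,gap=.010,z=.045,up=.11):
    u=np.array([np.cos(phi),np.sin(phi)]);v=np.array([-u[1],u[0]])
    n=e*v; r=.011*abs(n[0])+.015*abs(n[1])
    st=B+e*s*u-n*(.05+r+gap)
    print("start F",st,"tool shift to above start",delta(st,up),"down",up-z,"push in tool axes",np.array([-n[0],n[1]])*(push+gap))
    return st
def see(name=None,near=None):
    im=block(name); near=proj([[*(FO-.18*XA-.024*YA),.06]])[0] if near is None else near
    c,w,h,a=rect(big(blockmask(im),near,70),.06); phi=(a-FY)%np.pi
    B=tofence(c); print("block F",B,"size",w,h,"phi",phi,"to go",np.pi/2-phi); return B,phi
E
python3 - <<'E'
from h import *
o,m=tool(); print("yaw turn",yawerr()); B=np.array([-.1806,-.0237]); plan(B,.3306,-1,.045)
E
```

```text
yaw turn -0.18044117355708367
start F [-0.2626  0.0304] tool shift to above start [-0.3949 -0.2292  0.1379] down 0.065 push in tool axes [-0.0179 -0.052 ]
```

```bash
python3 -m crank '0 0 0 0 0 -0.09 1;0 0 0 0 0 -0.09 1;0 0 0 0 0 0 1'; python3 - <<'E'
from h import *
o,m=tool(); print("yaw turn",yawerr()); B=np.array([-.1806,-.0237]); plan(B,.3306,-1,.045)
E
```

```text
clock: 0.35
eef_pos: [0.1386, 0.4787, 0.2459]
tool_rot: [0.047, 0.999, -0.003, -0.001]
ft_force: [0.1, -0.2, 0.1]
grip_width: 0.0515
yaw turn 0.006878307002416761
start F [-0.2626  0.0304] tool shift to above start [-0.3456 -0.2972  0.1372] down 0.065 push in tool axes [-0.0179 -0.052 ]
```

```bash
python3 -m crank '-.031 -.027 .008 0 0 0 1;-.031 -.027 .008 0 0 0 1;-.031 -.027 .008 0 0 0 1;-.031 -.027 .008 0 0 0 1;-.031 -.027 .008 0 0 0 1;-.031 -.027 .008 0 0 0 1;-.031 -.027 .01 0 0 0 1;-.031 -.027 .01 0 0 0 1;-.031 -.027 .015 0 0 0 1;-.031 -.027 .015 0 0 0 1;-.031 -.027 .015 0 0 0 1;0 0 .015 0 0 0 1;0 0 0 0 0 0 1'; python3 - <<'E'
from h import *
o,m=tool(); print("yaw turn",yawerr()); B=np.array([-.1806,-.0237]); plan(B,.3306,-1,.045)
E
```

```text
clock: 1.43
eef_pos: [0.4452, 0.1516, 0.117]
tool_rot: [0.059, 0.998, -0.001, 0.0]
ft_force: [-0.7, -0.7, -0.7]
grip_width: -0.0
yaw turn -0.01763793324955021
start F [-0.2626  0.0304] tool shift to above start [-0.0094 -0.0009  0.007 ] down 0.065 push in tool axes [-0.0179 -0.052 ]
```

```bash
python3 -m crank '-.009 0 .024 0 0 0 1;0 0 .024 0 0 0 1;0 0 .024 0 0 0 1;0 0 0 0 0 0 1;-.003 -.009 0 0 0 0 1;-.003 -.009 0 0 0 0 1;-.003 -.009 0 0 0 0 1;-.003 -.009 0 0 0 0 1;-.003 -.009 0 0 0 0 1;-.003 -.009 0 0 0 0 1;0 0 0 0 0 0 1'; python3 - <<'E'
from h import *
see("pics/t1.png"); print(tofence(tool()[0]["eef_pos"][:2]))
E
```

```text
clock: 2.35
eef_pos: [0.4572, 0.0987, 0.049]
tool_rot: [0.06, 0.998, 0.007, -0.009]
ft_force: [0.5, 0.6, 0.6]
grip_width: 0.0002
block F [-0.1721 -0.042 ] size 0.15823344886302948 0.10131194442510605 phi 0.6208399516494498 to go 0.9499563751454467
[-0.2541 -0.0194]
```

View pics/t1.png

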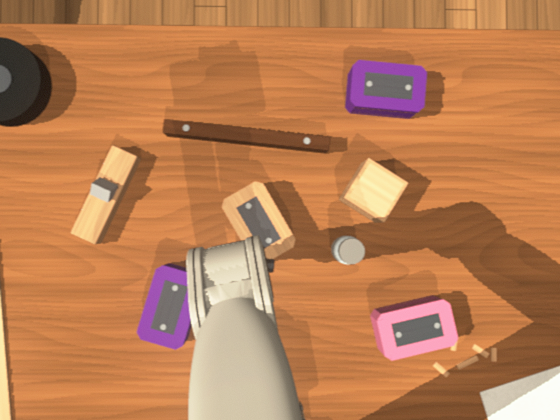

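The block has turned from 0.33 to 0.62 rad (centre near (258,218) px), with the arm covering its near-left corner. Next I'll push the far end.

```bash
sed -i 's/V>185/V>110/' h.py; python3 -m crank '.004 .010 -.02 0 0 0 1;0 0 -.035 0 0 0 1;0 0 -.01 0 0 0 1'; python3 - <<'E'
from h import *
B,phi=see(); print("yaw",yawerr()); plan(B,phi,1,.05); plan(np.array([-.1721,-.042]),.621,1,.05)
E
```

```text
clock: 2.65
eef_pos: [0.4559, 0.1079, 0.1178]
tool_rot: [0.061, 0.998, 0.006, -0.008]
ft_force: [0.9, 0.1, 0.3]
grip_width: 0.0002
block F [-0.2661 -0.0747] size 0.006266564596444368 1.9217623048461974e-09 phi 0.10090318899757805 to go 1.4698931377973186
yaw -0.02007841847387426
start F [-0.1988 -0.1443] tool shift to above start [-0.0603 -0.1326  0.0059] down 0.065 push in tool axes [0.006  0.0597]
start F [-0.0776 -0.071 ] tool shift to above start [-0.18   -0.0569  0.0051] down 0.065 push in tool axes [0.0349 0.0488]
```

```bash
sed -i 's/(S<140)/(S<140)\&(S>75)/' h.py; python3 -m crank '-.03 -.01 0 0 0 0 1;-.03 -.01 0 0 0 0 1;-.03 -.01 0 0 0 0 1;-.03 -.01 0 0 0 0 1;-.03 -.01 0 0 0 0 1;-.03 -.007 0 0 0 0 1;0 0 0 0 0 0 1'; python3 - <<'E'
from h import *
B,phi=see("pics/t2.png"); print("yaw",yawerr()); plan(B,phi,1,.05); plan(np.array([-.1721,-.042]),.621,1,.05)
E
```

```text
clock: 3.28
eef_pos: [0.6374, 0.028, 0.1221]
tool_rot: [0.058, 0.998, 0.006, 0.001]
ft_force: [0.8, 0.1, 0.2]
grip_width: -0.0002
block F [-0.3242 -0.0071] size 0.517717182636261 0.06225159391760826 phi 0.0707598007253532 to go 1.5000365260695434
yaw -0.014371847699699458
start F [-0.259  -0.0784] tool shift to above start [ 0.1881 -0.0098  0.0123] down 0.065 push in tool axes [0.0042 0.0598]
start F [-0.0776 -0.071 ] tool shift to above start [0.0067 0.0002 0.0121] down 0.065 push in tool axes [0.0349 0.0488]
```

```bash
python3 -m crank '.006 0 .026 0 0 0 1;0 0 .026 0 0 0 1;0 0 .024 0 0 0 1;0 0 0 0 0 0 1;.005 .007 0 0 0 0 1;.005 .007 0 0 0 0 1;.005 .007 0 0 0 0 1;.005 .007 0 0 0 0 1;.005 .007 0 0 0 0 1;.005 .007 0 0 0 0 1;.005 .007 0 0 0 0 1;0 0 0 0 0 0 1;-.006 -.008 -.02 0 0 0 1;0 0 -.035 0 0 0 1;0 0 -.01 0 0 0 1'; python3 - <<'E'
from h import *
print(tofence(tool()[0]["eef_pos"][:2]))
B,phi=see("pics/t3.png")
E
```

```text
clock: 4.58
eef_pos: [0.6043, 0.0816, 0.1245]
tool_rot: [0.056, 0.998, 0.003, 0.011]
ft_force: [1.3, 0.2, 1.1]
grip_width: -0.0002
[-0.1066 -0.0221]
block F [-0.1461  0.0953] size 0.27364200353622437 0.036277640610933304 phi 0.049995533180168306 to go 1.5208007936147283
```

View pics/t3.png

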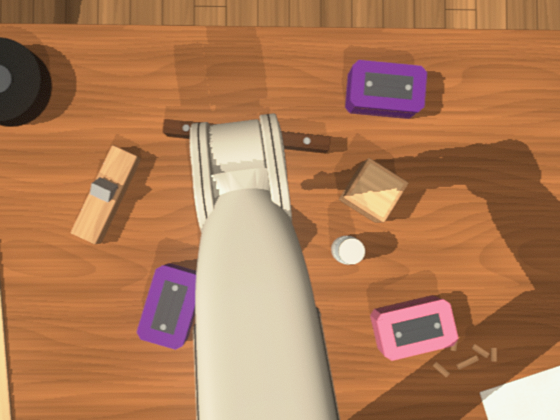

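The arm hides the block completely in the top view, so I'll try the side camera on the steel plate.

```bash
cat >> h.py <<'E'
CS=viewer.calibration("side")
def side(name=None,B0=(-.17,-.03)):
    global C,M
    im=viewer.camera("side")
    if name: cv2.imwrite(name,im[:,:,::-1])
    C0,M0=C,M; C=CS; M=R.from_quat(CS["rotation"]).as_matrix()
    near=proj([[*(FO+B0[0]*XA+B0[1]*YA),.06]])[0]
    h=cv2.cvtColor(im,cv2.COLOR_RGB2HSV); m=(h[...,1]<85)&(h[...,2]<150)
    out=[]
    try:
        c,w,hh,a=rect(big(m,near,40),.06); phi=(a-FY)%np.pi; B=tofence(c)
        print("plate F",B,"size",w,hh,"(.102x.047) phi",phi,"to go",np.pi/2-phi)
        out=B,phi
    finally: C,M=C0,M0
    return out
E
python3 - <<'E'
from h import *
side("pics/s1.png")
E
```

```text
plate F [-0.1827 -0.0234] size 0.10342121869325638 0.04873550683259964 (.102x.047) phi 0.9983910063573169 to go 0.5724053204375796
```

View pics/s1.png

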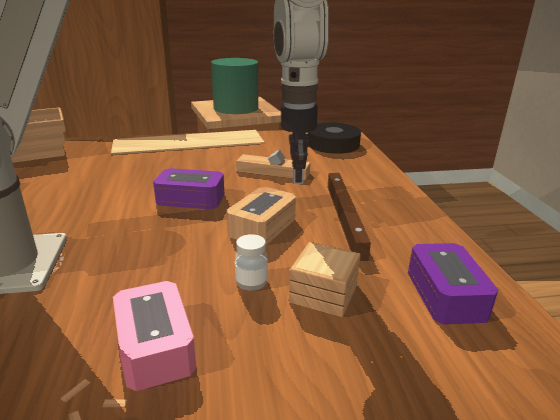

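The side view shows the whole plate (about 263,204 px). The block is back on its spot at phi 0.998, with 0.57 rad to go.

```bash
python3 - <<'E'
from h import *
print("yaw",yawerr()); plan(np.array([-.1827,-.0234]),.998,-1,.045)
E
```

```text
yaw -0.011182509163060628
start F [-0.2802 -0.0319] tool shift to above start [ 0.1736 -0.0115  0.0086] down 0.065 push in tool axes [-0.0462 -0.0298]
```

```bash
python3 -m crank '.029 -.002 0 0 0 0 1;.029 -.002 0 0 0 0 1;.029 -.002 0 0 0 0 1;.029 -.002 0 0 0 0 1;.029 -.002 0 0 0 0 1;.029 -.002 0 0 0 0 1;0 0 0 0 0 0 1'; python3 - <<'E'
from h import *
print("yaw",yawerr()); plan(np.array([-.1827,-.0234]),.998,-1,.045)
E
```

```text
clock: 5.27
eef_pos: [0.4146, 0.09, 0.109]
tool_rot: [0.056, 0.998, 0.004, 0.003]
ft_force: [-0.8, 0.1, -1.5]
grip_width: -0.0002
yaw -0.009924387644552501
start F [-0.2802 -0.0319] tool shift to above start [-0.0159  0.0012 -0.0009] down 0.065 push in tool axes [-0.0462 -0.0298]
```

```bash
python3 -m crank '-.015 0 .022 0 0 0 1;0 0 .022 0 0 0 1;0 0 .02 0 0 0 1;0 0 0 0 0 0 1;-.0077 -.005 0 0 0 0 1;-.0077 -.005 0 0 0 0 1;-.0077 -.005 0 0 0 0 1;-.0077 -.005 0 0 0 0 1;-.0077 -.005 0 0 0 0 1;-.0077 -.005 0 0 0 0 1;0 0 0 0 0 0 1;.01 .006 -.02 0 0 0 1;0 0 -.035 0 0 0 1;0 0 -.01 0 0 0 1'; python3 - <<'E'
from h import *
print(tofence(tool()[0]["eef_pos"][:2]))
B,phi=side("pics/s2.png");plan(B,phi,1,.045)
E
```

```text
clock: 6.43
eef_pos: [0.4447, 0.0617, 0.1086]
tool_rot: [0.052, 0.998, 0.013, -0.023]
ft_force: [0.9, 0.9, -0.3]
grip_width: -0.0
[-0.2634 -0.0581]
plate F [-0.173  -0.0277] size 0.10397366434335709 0.04876447468996048 (.102x.047) phi 1.1867513302525505 to go 0.38404499654234603
start F [-0.0802 -0.0004] tool shift to above start [-0.1824  0.0583 -0.0081] down 0.065 push in tool axes [0.051  0.0206]
```

```bash
python3 -m crank '-.03 .01 -.008 0 0 0 1;-.03 .01 0 0 0 0 1;-.03 .01 0 0 0 0 1;-.03 .01 0 0 0 0 1;-.03 .01 0 0 0 0 1;-.032 .008 0 0 0 0 1;0 0 0 0 0 0 1'; python3 - <<'E'
from h import *
print("yaw",yawerr(),tool()[1][:,2]); plan(np.array([-.173,-.0277]),1.187,1,.05)
E
```

```text
clock: 7.07
eef_pos: [0.6385, 0.0961, 0.1088]
tool_rot: [0.055, 0.998, 0.013, -0.022]
ft_force: [0.3, 0.1, 0.1]
grip_width: 0.0003
yaw -0.008697357416800111 [-0.042   0.0279 -0.9987]
start F [-0.0802 -0.0005] tool shift to above start [ 0.0063  0.0038 -0.0009] down 0.065 push in tool axes [0.0556 0.0225]
```

```bash
python3 -m crank '.006 .004 .022 .024 -.045 0 1;0 0 .022 0 0 0 1;0 0 .02 0 0 0 1;0 0 0 0 0 0 1;.008 .0032 0 0 0 0 1;.008 .0032 0 0 0 0 1;.008 .0032 0 0 0 0 1;.008 .0032 0 0 0 0 1;.008 .0032 0 0 0 0 1;.008 .0032 0 0 0 0 1;.008 .0032 0 0 0 0 1;0 0 0 0 0 0 1;-.01 -.004 -.02 0 0 0 1;0 0 -.035 0 0 0 1;0 0 -.01 0 0 0 1'; python3 - <<'E'
from h import *
print(tofence(tool()[0]["eef_pos"][:2]),tool()[1][:,2])
B,phi=side("pics/s3.png");plan(B,phi,-1,.02)
E
```

```text
clock: 8.32
eef_pos: [0.5997, 0.1218, 0.1158]
tool_rot: [0.058, 0.998, -0.0, 0.016]
ft_force: [1.1, 0.4, 1.2]
grip_width: -0.0002
[-0.1153  0.0175] [ 0.0321 -0.0024 -0.9995]
plate F [-0.1868 -0.0219] size 0.10397881269454956 0.048836011439561844 (.102x.047) phi 1.435714148439463 to go 0.13508217835543346
start F [-0.2672 -0.0715] tool shift to above start [ 0.1512 -0.0913  0.001 ] down 0.065 push in tool axes [-0.0297 -0.004 ]
```

```bash
python3 -m crank '.028 -.015 0 0 0 0 1;.028 -.015 0 0 0 0 1;.028 -.015 0 0 0 0 1;.028 -.015 0 0 0 0 1;.028 -.015 0 0 0 0 1;.013 -.013 0 0 0 0 1;0 0 0 0 0 0 1'; python3 - <<'E'
from h import *
print("yaw",yawerr(),tool()[1][:,2]);plan(np.array([-.1868,-.0219]),1.4357,-1,.02)
E
```

```text
clock: 8.95
eef_pos: [0.4314, 0.0502, 0.1085]
tool_rot: [0.057, 0.998, 0.001, 0.019]
ft_force: [0.1, -0.5, 0.2]
grip_width: 0.0
yaw -0.013369412474711018 [ 0.0377 -0.0007 -0.9993]
start F [-0.2671 -0.0715] tool shift to above start [-0.0084 -0.0006 -0.0012] down 0.065 push in tool axes [-0.0297 -0.004 ]
```

```bash
python3 -m crank '-.008 0 .022 0 .038 0 1;0 0 .022 0 0 0 1;0 0 .02 0 0 0 1;0 0 0 0 0 0 1;-.0075 -.001 0 0 0 0 1;-.0075 -.001 0 0 0 0 1;-.0075 -.001 0 0 0 0 1;-.0075 -.001 0 0 0 0 1;0 0 0 0 0 0 1;.01 0 0 0 0 0 1;.02 0 -.02 0 0 0 1'; python3 - <<'E'
from h import *
print(tofence(tool()[0]["eef_pos"][:2]),tool()[1][:,2],"yaw",yawerr())
B,phi=side("pics/s4.png"); see("pics/t4.png")
print(delta(np.array([-.27,B[1]]),.045))
E
```

```text
clock: 9.87
eef_pos: [0.4273, 0.0479, 0.0656]
tool_rot: [0.057, 0.998, 0.005, -0.018]
ft_force: [0.3, -0.0, 0.4]
grip_width: -0.0002
[-0.2793 -0.0735] [-0.0362  0.0115 -0.9993] yaw -0.012697688700553433
plate F [-0.1843 -0.0235] size 0.10099770873785019 0.04872581735253334 (.102x.047) phi 1.5229341388781579 to go 0.047862187916738685
block F [-0.1852 -0.0239] size 0.1616978645324707 0.1012931689620018 phi 1.4975279815529656 to go 0.07326834524193093
[-0.0097  0.0494  0.0245]
```

```bash
python3 -m crank '.006 .025 .012 .008 -.037 -.013 -1;0 .025 .012 0 0 0 -1;0 0 .012 0 0 0 -1;0 0 0 0 0 0 -1;0 0 0 0 0 0 -1;0 0 0 0 0 0 -1'; python3 - <<'E'
from h import *
print(tofence(tool()[0]["eef_pos"][:2]),tool()[1][:,2],"yaw",yawerr())
B,phi=side("pics/s5.png")
print("to contact",B[0]-.061,"shift for contact",delta(np.array([-.2458,B[1]]),.03))
E
```

```text
clock: 10.47
eef_pos: [0.4356, 0.1017, 0.0387]
tool_rot: [0.051, 0.999, 0.002, 0.014]
ft_force: [0.2, 0.0, 0.1]
grip_width: 0.0723
[-0.2765 -0.0191] [ 0.0275  0.0033 -0.9996] yaw -0.00037928380799701067
plate F [-0.1843 -0.0235] size 0.10099770873785019 0.04872581735253334 (.102x.047) phi 1.5229341388781579 to go 0.047862187916738685
to contact -0.2453422831690081 shift for contact [-0.0301 -0.0044  0.0098]
```

```bash
python3 -m crank '-.01 -.004 .006 0 .02 0 -1;-.01 0 0 0 0 0 -1;-.008 0 0 0 0 0 -1;-.01 0 0 0 0 0 -1;-.01 0 0 0 0 0 -1;-.01 0 0 0 0 0 -1;-.01 0 0 0 0 0 -1;-.01 0 0 0 0 0 -1;-.01 0 0 0 0 0 -1;-.01 0 0 0 0 0 -1;0 0 0 0 0 0 -1'; python3 - <<'E'
from h import *
print(tofence(tool()[0]["eef_pos"][:2]),tool()[1][:,2],"yaw",yawerr())
B,phi=side("pics/s6.png",(-.13,-.024)); print("tool x shift to flush",delta(np.array([-.111,B[1]]),.033))
E
```

```text
clock: 11.43
eef_pos: [0.4666, 0.0884, 0.0301]
tool_rot: [0.052, 0.996, 0.008, -0.067]
ft_force: [1.2, -0.5, 0.0]
grip_width: 0.0858
[-0.2443 -0.0293] [-0.132   0.0223 -0.991 ] yaw -0.0028406395915594462
plate F [-0.1743 -0.0238] size 0.10060139000415802 0.048150818794965744 (.102x.047) phi 1.5559835685318777 to go 0.014812758263018866
tool x shift to flush [-0.1313  0.006  -0.0204]
```

```bash
python3 -m crank '.004 0 0 .02 -.12 0 -1;0 .005 0 0 0 0 -1;-.018 0 0 0 -.02 0 -1;-.018 0 0 0 -.02 0 -1;-.018 0 0 0 -.02 0 -1;-.018 0 0 0 -.02 0 -1'; python3 - <<'E'
from h import *
print(tofence(tool()[0]["eef_pos"][:2]),tool()[1][:,2],"yaw",yawerr())
B,phi=side("pics/s7.png",(-.13,-.024)); print("tool x shift to flush",delta(np.array([-.111,B[1]]),.033))
E
```

```text
clock: 11.98
eef_pos: [0.5047, 0.083, 0.0229]
tool_rot: [0.049, 0.999, -0.012, 0.005]
ft_force: [-23.4, 3.2, 20.9]
grip_width: 0.0856
[-0.2058 -0.0308] [ 0.0086 -0.0239 -0.9997] yaw 0.003222130861824768
plate F [-0.1731  0.0849] size 0.4605618417263031 0.1375175565481186 (.102x.047) phi 1.6171117708227392 to go -0.0463154440278426
tool x shift to flush [-0.0909  0.115  -0.0108]
```

```bash
python3 -m crank '.012 0 0 0 0 0 -1;0 0 -.012 -.024 .008 0 -1;0 0 0 0 0 0 -1'; python3 - <<'E'
from h import *
o=tool()[0]; print(tofence(o["eef_pos"][:2]),o["eef_pos"],o["ft_force"],tool()[1][:,2],"yaw",yawerr())
im=block("pics/t8.png")
try: side("pics/s8.png",(-.145,-.024)); see(None,proj([[*(FO-.145*XA-.024*YA),.06]])[0])
except Exception as e: print(e)
E
```

```text
clock: 12.28
eef_pos: [0.502, 0.0838, 0.0365]
tool_rot: [0.05, 0.999, 0.001, 0.008]
ft_force: [0.4, -0.9, 0.8]
grip_width: 0.085
[-0.2087 -0.0303] [0.502  0.0838 0.0365] [ 0.413  -0.8785  0.8023] [ 0.0152  0.0014 -0.9999] yaw 0.0012361313645017358
plate F [-0.1801  0.1153] size 0.48195967078208923 0.14325200021266937 (.102x.047) phi 1.5985814959579676 to go -0.027785169163071055
block F [-0.1894 -0.0081] size 0.2436022162437439 0.17530348896980286 phi 2.8046636372628564 to go -1.2338673104679598
```

View pics/s8.png

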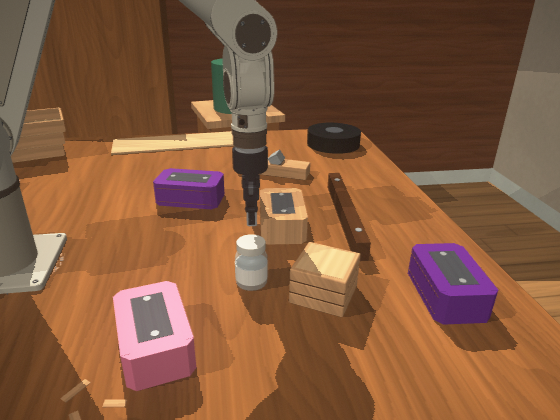

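The block looks square to the fence, with its plate near (283,204) px and the gripper just behind it. I'll separate the plate from the black gripper by brightness and carry on pushing.

```bash
sed -i 's/(h\[...,2\]<150)/(h[...,2]<150)\&(h[...,2]>85)/' h.py; python3 -m crank '-.018 .002 0 0 -.01 0 -1;-.018 .001 -.002 0 -.02 0 -1;-.018 .001 -.002 0 -.02 0 -1;-.018 .001 -.002 0 -.02 0 -1'; python3 - <<'E'
from h import *
o=tool()[0]; print(tofence(o["eef_pos"][:2]),o["ft_force"],tool()[1][:,2],"yaw",yawerr())
side("pics/s9.png",(-.12,-.024))
E
```

```text
clock: 12.77
eef_pos: [0.5456, 0.0809, 0.0327]
tool_rot: [0.048, 0.999, -0.003, 0.012]
ft_force: [-22.6, 0.7, 17.3]
grip_width: 0.085
[-0.1649 -0.0287] [-22.5718   0.7067  17.3125] [ 0.0243 -0.0076 -0.9997] yaw 0.004599221254876662
plate F [-0.1017 -0.0215] size 0.1021127924323082 0.04881914705038071 (.102x.047) phi 1.5744330164575653 to go -0.003636689662668724
```

```bash
python3 -m crank '-.018 .001 -.004 0 -.01 0 -1;-.018 .001 -.004 0 -.012 0 -1;-.016 .001 -.004 0 -.012 0 -1'; python3 - <<'E'
from h import *
o=tool()[0]; print(tofence(o["eef_pos"][:2]),o["ft_force"],tool()[1][:,2],"yaw",yawerr())
side("pics/s10.png",(-.075,-.024))
E
```

```text
clock: 13.07
eef_pos: [0.5785, 0.0783, 0.0346]
tool_rot: [0.047, 0.999, -0.007, 0.007]
ft_force: [-8.1, 0.8, -5.4]
grip_width: 0.0853
[-0.132 -0.028] [-8.0645  0.8303 -5.3546] [ 0.0141 -0.0141 -0.9998] yaw 0.007665594022149502
plate F [-0.0685 -0.0218] size 0.10309227555990219 0.04880061000585556 (.102x.047) phi 1.5775912591942902 to go -0.0067949323993936606
```

```bash
python3 -m crank '-.012 0 -.002 0 -.01 .006 -1;-.013 0 -.003 0 -.01 0 -1;-.012 0 -.003 0 -.01 0 -1'; python3 - <<'E'
from h import *
o=tool()[0]; print(tofence(o["eef_pos"][:2]),o["ft_force"],tool()[1][:,2],"yaw",yawerr())
side("pics/s11.png",(-.06,-.024))
E
```

```text
clock: 13.37
eef_pos: [0.5967, 0.0764, 0.035]
tool_rot: [0.047, 0.999, -0.007, 0.001]
ft_force: [-12.2, 1.5, 0.6]
grip_width: 0.0854
[-0.1136 -0.0281] [-12.2362   1.5048   0.6064] [ 0.0005 -0.0146 -0.9999] yaw 0.006283761232354967
plate F [-0.0502 -0.0222] size 0.10275464504957199 0.04862138256430626 (.102x.047) phi 1.5765134779011352 to go -0.005717151106238605
```

```bash
python3 -m crank '-.013 0 -.002 0 -.01 .005 -1;-.014 0 -.002 0 -.01 0 -1'; python3 - <<'E'
from h import *
o=tool()[0]; print(tofence(o["eef_pos"][:2]),o["ft_force"],tool()[1][:,2],"yaw",yawerr())
side("pics/s12.png",(-.05,-.024))
E
```

```text
clock: 13.58
eef_pos: [0.5973, 0.0766, 0.0341]
tool_rot: [0.048, 0.999, -0.007, -0.018]
ft_force: [-39.3, 4.8, 30.1]
grip_width: 0.0853
[-0.1131 -0.0278] [-39.297    4.7708  30.058 ] [-0.0362 -0.0114 -0.9993] yaw 0.0052736474148642465
plate F [-0.0491 -0.0223] size 0.10221471637487411 0.04871850833296776 (.102x.047) phi 1.5610443735513553 to go 0.009751953243541278
```

The force jumped to 39 N and the tool stopped moving, so the block is against the fence. Now I'll back off and clear the camera view.

```bash
python3 -m crank '.01 0 0 0 0 0 -1;.03 0 0 0 0 0 -1;.03 0 -.02 0 0 0 -1;.02 .03 -.03 0 0 0 -1;.01 .038 -.01 0 0 0 -1;0 .04 0 0 0 0 -1;0 .04 0 0 0 0 -1;0 .04 0 0 0 0 -1;0 .03 0 0 0 0 -1;0 0 0 0 0 0 -1'; python3 - <<'E'
from h import *
print(readout.get_obs()["ft_force"])
side("pics/s13.png",(-.05,-.024)); see("pics/t13.png",proj([[*(FO-.05*XA-.022*YA),.06]])[0])
im=cv2.imread("pics/t13.png")[:,:,::-1].copy()
print("boxes",rect(big(blockmask(im),(376,190),25),.075)[0])
cv2.imwrite("pics/t13b.png",np.vstack([cv2.resize(im[90:290,50:450],None,fx=2,fy=2)])[:,:,::-1])
E
```

```text
clock: 14.47
eef_pos: [0.5195, 0.3101, 0.0915]
tool_rot: [0.052, 0.998, -0.006, -0.018]
ft_force: [0.9, 0.5, -0.8]
grip_width: 0.0854
[ 0.8643  0.5468 -0.825 ]
plate F [-0.0491 -0.0223] size 0.10221471637487411 0.04871850833296776 (.102x.047) phi 1.5610443735513553 to go 0.009751953243541278
block F [-0.0524 -0.0231] size 0.1612897515296936 0.105038121342659 phi 1.573482001632298 to go -0.0026856748374013417
boxes [ 0.6029 -0.1719]
```

View pics/t13b.png

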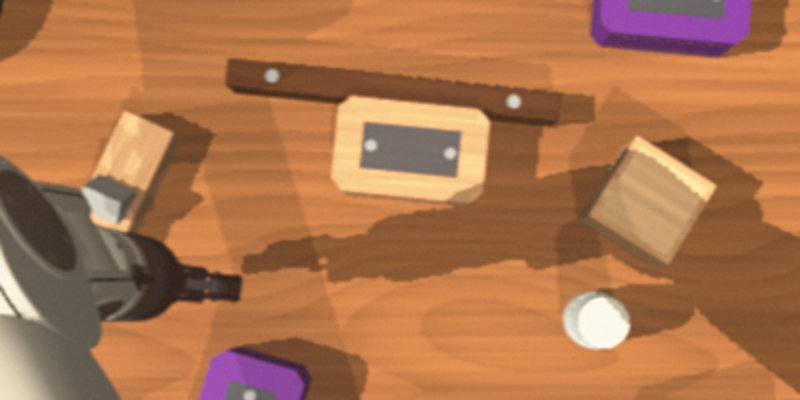

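The block sits flush along the fence with its ends inside it. The plane, boxes and glue are where they were, and the gripper is clear of everything. Handing in.

```bash
python3 -m crank '0 0 -.03 0 0 0 -1;0 0 -.03 0 0 0 -1;0 0 0 0 0 0 -1'; python3 -c "
from workcell import order; print(order.job_done())"
```

```text
clock: 14.82
eef_pos: [0.5193, 0.3016, 0.1487]
tool_rot: [0.055, 0.998, -0.012, -0.023]
ft_force: [1.3, 0.8, 0.7]
grip_width: 0.0855
the job is handed in; nothing more can be done
None
```

The oak block now lies flush against the fence with neither end overhanging, and I handed the job in at 14.8 s. The hand-in gave no verdict.

**Turning:** I turned it in five fingertip pushes on alternate corners, swinging it from about 71° to about 4° off parallel. After each push its middle was within about 2 cm of where it stood, and it was about 18 cm from the fence face when square.

**Pushing:** I then pushed it straight forward with the gripper open until the tool stopped and the force rose to 39 N. At first the tool tilted and barely moved the block. I had to back off once, because the tool had sunk and was showing about 21 N of upward force.

**Last checks:**

| Check | Side camera | Top camera | Allowed |
|---|---|---|---|
| Block's middle to fence face | 49.1 mm | 52.4 mm | 45–54 mm |
| Angle to the fence | 0.010 rad | 0.003 rad | under 0.04 rad |
| Middle from fence mid-length | 22 mm | 23 mm | under 100 mm |

- **Disagreement:** the two cameras differ by 3 mm on the distance. The top view's outline also took in a little extra (105 mm wide instead of 100), so I trust it less there.
- **Bystanders:** the boxes measured within 1 mm of their start. I checked the plane and glue jar by eye only, and they looked unmoved.
- **Robot:** after withdrawing, the wrist force was about 1 N, so it was touching nothing.

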